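# Clear the way and pop the touch-latch cupboard ajar

## Task

Two small white cupboards stand on the bench; open the one with the louvred door. First slide the lidded steel pot that stands before it along the bench with your fingers, keeping it standing and never lifting it, until no part of it is in front of the louvred cupboard any more, to either side; then push that door in at the round press spot until its touch catch lets go, and back off so that the door springs ajar and stays so, without hitting the pot. Leave the plain cupboard shut and the bottle in front of it where it is.

Things in the scene. Friction and masses are not known exactly. Their poses are not given: they have to be found in the camera images.
- louvred_cupboard: White metal cupboard with louvre slats on its door, fixed, 110 x 160 x 98 mm high, in the left or right place. Origin: footprint centre, on the bench; x to its back (door faces -x), y along its front (to the left for the robot), z up. Shut door: plate 10 mm thick, outer face at x = -0.060, y = -0.08 to 0.08, z = 0.006 to 0.098; it stands 7 mm proud of the shell, whose clear roof is at z = 0.095.
- louvred_cupboard_press (a point): Centre of the louvred door's press spot: a round disc 22 mm across, 1.5 mm high, on the outer face, 25 mm from the free edge (which is at the cupboard's y = -0.08), 62 mm above the bench. Moves with the door; x axis points into the cupboard. Nothing else stands forward of the door, so the side of a finger that points down can push it here.
- louvred_cupboard_door (a joint): Door hinge (rad), upright, at the cupboard's (-0.050, 0.080). 0: latched; negative: pushed in, hard stop -0.040 (5 mm at the press spot); positive: open. Pushed in to about -0.03 (4 mm, 5 to 8 N at the spot) the catch lets go; as the push is withdrawn the spring swings the door in about 1 s to 0.42 (free edge 65 mm out) and keeps it there. It does not latch again.
- pot: Round steel swab pot with lid, loose, about 0.1 kg: body 62 mm across and 50 mm high, lid 67 mm across at z = 50 to 58 mm, small knob up to 74 mm. Origin: centre of its underside. It stands in front of the louvred door, centre 55 to 75 mm out from the door's face and within 30 mm of the cupboard's middle line; it slides when pushed at its side.
- plain_cupboard: The other cupboard, of the same size, make and axes, with a smooth plain door; stands about 33 cm beside the first. Must be left alone.
- plain_cupboard_door (a joint): Hinge of the plain door, same meaning, 0 = shut and latched. Must stay shut.
- saline: White screw-cap bottle, 52 mm across and 115 mm high, loose, origin at the centre of its underside; stands in front of the plain door. Leave it where it is.
There are look-alikes about, which are no part of the job. Leave any pink look-alike of the pot alone.

How it is judged:
On the way, in this order (a step that is already met when the one before it is completed fails the run):
1. the pot has been slid out of the way, no part of it in front of the louvred cupboard ((y of pot in the frame of louvred_cupboard above 0.111 m or y of pot in the frame of louvred_cupboard below -0.111 m)), for 0.2 s.
2. the louvred door is pushed in (value of joint louvred_cupboard_door below -0.018 rad), for 0.04 s.
3. the louvred door has sprung ajar (value of joint louvred_cupboard_door above 0.28 rad), for 0.2 s.
At the end, for the whole second after the job is handed in: The louvred door stands ajar at rest between 0.30 and 0.60 rad. The pot stands upright on the bench at rest with its centre more than 111 mm to one side of the louvred cupboard's middle line (cupboard's y). The plain door is shut within 0.03 rad and the bottle is upright within 20 mm of its place (value of joint louvred_cupboard_door between 0.3 and 0.6 rad and velocity of joint louvred_cupboard_door below 0.05 rad/s and (y of pot in the frame of louvred_cupboard above 0.111 m or y of pot in the frame of louvred_cupboard below -0.111 m) and height (world z) of pot below 0.006 m and angle between each of pot, saline's own z axis and vertical below 0.1 rad and linear speed of pot below 0.01 m/s and value of joint plain_cupboard_door between -0.03 and 0.03 rad and distance of saline from where it was at the start of the episode below 0.02 m); the robot touches nothing.
It fails at once if the pot is lifted off the bench (more than 12 mm) (height (world z) of pot above 0.012 m).
It fails at once if the pot is tipped (more than 0.35 rad) (angle between pot's own z axis and vertical above 0.35 rad).
It fails at once if the louvred door hits the pot (more than 1 N) (contact force between louvred_cupboard_door and pot above 1 N).
It fails at once if the plain door is opened or pushed in (more than 0.03 rad) (value of joint plain_cupboard_door above 0.03 rad or value of joint plain_cupboard_door below -0.03 rad).
It fails at once if the bottle is moved (more than 20 mm) (distance of saline from where it was at the start of the episode above 0.02 m).
It also fails if it takes over 58 s, if anything falls off the work surface, if the arm or the gripper's body presses on something with over 40 N, if the wrist force passes 120 N, or if a joint passes its speed limit or range.

## Robot

A 6-joint arm with a two-finger parallel gripper is mounted at the origin on a cart in front of the work surface, level with it; the furniture and walls round the work are solid. World frame = base frame: x ahead of the robot, y to its left, z up, the work surface at z = 0. Lengths are in m, angles in rad, forces in N, time in s.
With the tool pointing down it reaches from about 0.35 to 0.875 m from the base axis. Payload 15.5 kg.
Tool frame: the origin (TCP) lies midway between the tips of the shut fingers; the grasp point (between the pads) lies 19 mm behind it; z points along the fingers, y is the line along which they close (so a half turn about z gives the same grasp; the last joint's range is limited). The gripper opens to 85 mm and grips with 20 to 120 N. Pads are 22 mm wide; open, the fingers measure 114 mm over their backs; the gripper's body (76 mm by 85 mm) begins 54 mm behind the grasp point. The pads swing forward as they close: fully open they stand 13 mm farther back than shut.
Start: joints at [-1.353, 0.494, 1.345, -0, 1.302, -0.096], TCP at [0.193, -0.594, 0.231] pointing down, gripper open.
Joint ranges: [-2.91, 2.91], [-0.82, 2.16], [0.22, 2.67], [-1.22, 4.37], [0.12, 2.79], [-3.08, 3.08]. Speed limits (rad/s): [1.89, 1.89, 2.57, 3.01, 3.01, 3.01].

## Interface

Orientations are given as a rotation vector (axis times angle).
In Python, from workcell import telemetry, vision, job, find_in, place_of gives the robot as it stands.
- The arm moves only by the shell command python3 -m pendant 'ROWS' [OPENING] [FORCE]. ROWS is JSON, a list of rows, each an object with "offset": the shift along the tool's x, y, z in units of 40 mm (1.0 is 40 mm), a list of three; "twist": the turn about the tool's z in units of 6 degrees (1.0 is 6 degrees). A call has exactly 5 rows; each row shifts and turns the commanded pose from where the row before left it, along the tool's axes as they then stand; what a row does not reach is not made up. A row lasts 1/8 s, in which the tool goes at most 62.5 mm and 10.7 degrees, less where a joint would pass 70% of its speed; a pose out of reach is approached as far as the arm can. A call with a number of a shift or a turn outside -1 to 1 is refused whole. A call with a gripper value outside its range is refused whole. OPENING is the opening, from -1 (shut) to 1 (fully open), set as the call begins (- or left out, the last holds). The fingers move at their own pace and stop on an object; FORCE is the grip in N (left out, the last holds). Time passes only in rows, so rows that do not move let the fingers close, or fill a call up. It gives the time, the measured TCP pose, the force, the opening and the grip force at its end, in the units of the state.
- telemetry.get_obs(): the state, without advancing time (a new reading comes with each control period).
- vision.grab_frame(name): name is "side" or "top"; returns (picture, depth): 384x512x3 uint8, red, green, blue; 384x512 float32, m along the optical axis (not along the pixel's ray), 0 where there is no reading.
- vision.camera_params(name): a dict with "intrinsics" (3x3 intrinsics, pixels), "extrinsics" (4x4, takes a point from camera to world coordinates). Camera axes: x right, y down, z forward; pixel columns grow to the right and rows downward; lengths in m; the calibration is good to about 2 mm. A picture is of the moment at which its call begins. camera_params takes no time and is no camera call.
- job.hand_in(): hands the job in; it is judged then, once.
Trained networks look in the newest picture that a camera, given by its name, has taken for a name from the list of things; names that differ only in an ending like _2 or _b are one class to them, and where a whole thing is asked for, a point or a joint stands for the part that bears it (a point fixed in the world has none). Each returns a list of dicts, best first, with "score" (0 to 1); they miss things now and then, are a little off and sometimes report something else, mostly with a low value. They report only what shows in the picture. A call takes as long as a camera call. They do not tell look-alikes from the thing itself.
- find_in(camera, thing): "at" ([row, column] in pixels, amid what is visible of it).
- place_of(camera, thing): "at" ([row, column] in pixels: a listed point, or the origin of a listed thing).
The state is a dict: "clock": time; "joint_pos": joint angles; "dq": joint speeds; "tau": joint torques, N m; "tcp_pos": TCP position; "orientation": TCP orientation; "contact_force": force on the tool from outside, world axes, zero at the start; "moment": the same for the moment, N m; "opening": finger opening in m; "finger_force": force on a finger pad.
Only numpy, scipy, OpenCV 4.12 (cv2) and the standard library are available. Lean on these libraries where they do the work, as an engineer would, in place of code of your own. Each camera call takes 0.05 s, during which the arm holds its last target. There are 200 camera calls.

## Working session

There is one attempt and no reset: what is moved stays moved. The work goes in short steps, Python scripts to look and compute and a shell command to move; the robot and the scene stay as the last step left them, time stands still between calls to the robot, and variables do not carry over. Pictures are saved under pics/ and viewed, at most 10 in all, crops included, and the job is handed in when it is done.

```bash
mkdir -p pics; cat > h.py <<'E'
import numpy as np, cv2
from workcell import telemetry, vision, job, find_in, place_of
def grab(c,fn=None):
    im,d=vision.grab_frame(c)
    if fn: cv2.imwrite('pics/'+fn,im[:,:,::-1])
    return im,d
def ray(c,px):
    p=vision.camera_params(c);K=np.array(p['intrinsics']);T=np.array(p['extrinsics'])
    r=np.linalg.solve(K,[px[1],px[0],1.0]);return T[:3,3],T[:3,:3]@r
def atz(c,px,z):
    o,r=ray(c,px);return o+r*(z-o[2])/r[2]
def pts(c,d):
    p=vision.camera_params(c);K=np.array(p['intrinsics']);T=np.array(p['extrinsics'])
    v,u=np.mgrid[:d.shape[0],:d.shape[1]]
    q=np.stack([(u-K[0,2])/K[0,0]*d,(v-K[1,2])/K[1,1]*d,d],-1)
    return q@T[:3,:3].T+T[:3,3]
E
python3 - <<'E'
from h import *
np.set_printoptions(precision=3,suppress=True)
for c in ('top','side'):
    im,d=grab(c,c+'0.png'); P=pts(c,d)
    print(c,np.array(vision.camera_params(c)['extrinsics'])[:3])
    for t in ('louvred_cupboard','louvred_cupboard_press','pot','plain_cupboard','saline'):
        for r in place_of(c,t)[:3]:
            a=r['at'];i=int(round(a[0])),int(round(a[1]))
            print(t,round(r['score'],2),np.round(a,1),'z0',atz(c,a,0.062 if 'press' in t else 0),'depth',P[min(i[0],383),min(i[1],511)])
E
python3 -c "
from workcell import telemetry;print(telemetry.get_obs())"
```

```text
top [[ 0.12  -0.971  0.209  0.325]
 [-0.993 -0.117  0.025  0.04 ]
 [ 0.    -0.211 -0.978  0.986]]
louvred_cupboard 0.63 [182.4 199.4] z0 [0.558 0.204 0.   ] depth [0.537 0.19  0.094]
louvred_cupboard_press 0.81 [204.7 218.5] z0 [0.498 0.145 0.062] depth [0.498 0.146 0.059]
pot 0.88 [190.1 261.6] z0 [0.557 0.055 0.   ] depth [0.544 0.053 0.059]
plain_cupboard 0.68 [192.1 333.5] z0 [ 0.573 -0.116  0.   ] depth [ 0.549 -0.102  0.096]
saline 0.94 [242.2 327.5] z0 [ 0.452 -0.112  0.   ] depth [ 0.442 -0.1    0.085]
saline 0.53 [192.1 337.9] z0 [ 0.574 -0.126  0.   ] depth [ 0.551 -0.111  0.093]
side [[-0.883 -0.186  0.43   0.095]
 [-0.469  0.348 -0.812  0.84 ]
 [ 0.002 -0.919 -0.395  0.459]]
louvred_cupboard 0.97 [236.9 207.6] z0 [0.562 0.193 0.   ] depth [0.498 0.28  0.062]
louvred_cupboard 0.6 [212.7 240.2] z0 [0.558 0.041 0.   ] depth [0.498 0.146 0.059]
louvred_cupboard_press 0.7 [213.3 240. ] z0 [0.494 0.152 0.062] depth [0.498 0.146 0.059]
pot 0.89 [249.1 261.3] z0 [0.422 0.181 0.   ] depth [0.407 0.212 0.022]
pot 0.47 [218.  238.3] z0 [0.547 0.071 0.   ] depth [0.498 0.156 0.05 ]
plain_cupboard 0.96 [191.1 260.9] z0 [ 0.576 -0.121 -0.   ] depth [ 0.535 -0.04   0.039]
saline 0.86 [202.1 302.9] z0 [ 0.431 -0.106  0.   ] depth [ 0.428 -0.099  0.004]
{'clock': 0.6, 'joint_pos': array([-1.35247305e+00,  4.93586663e-01,  1.34547468e+00,  3.03110685e-05,
        1.30250047e+00, -9.55110567e-02]), 'dq': array([-0.0009911 , -0.00094623,  0.00112115,  0.00061303,  0.00152498,
        0.00169534]), 'tau': array([-1.13142432e-03, -8.81680870e+01, -3.84154308e+01, -5.20502981e-04,
        9.61777441e-04, -3.51381243e-05]), 'tcp_pos': array([ 0.19295184, -0.59448706,  0.23129386]), 'orientation': array([3.10296757e+00, 4.90932252e-01, 4.87960443e-05]), 'contact_force': array([ 0.43932911, -0.07997397,  0.44793852]), 'moment': array([-0.00100419,  0.03439179,  0.01390386]), 'finger_force': 0.0, 'opening': 0.08535184739258403}
```

View pics/top0.png

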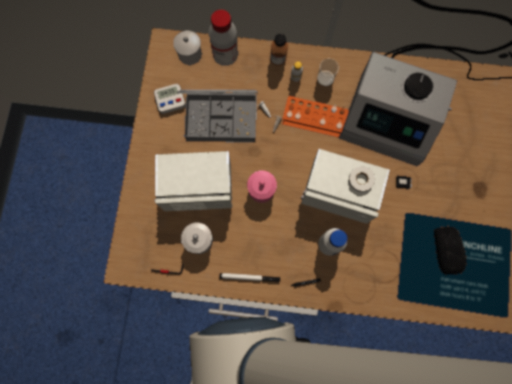

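View pics/side0.png

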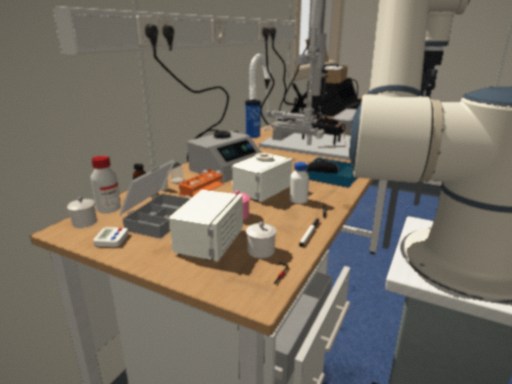

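The top view shows the louvred cupboard on the left (about 182,193) with the steel pot before it (237,196). A pink look-alike stands between the cupboards (185,262). The plain cupboard is on the right (185,347), with the bottle at (242,333). The side view confirms the louvres. I'll measure the poses from depth next.

```bash
python3 - <<'E'
from h import *
np.set_printoptions(precision=3,suppress=True)
im,d=grab('top');P=pts('top',d)
def sel(b,zr):
    m=np.zeros(d.shape,bool);m[b[0]:b[1],b[2]:b[3]]=1
    return m&(P[...,2]>zr[0])&(P[...,2]<zr[1])&(d>0)
for n,b in (('louv',(140,215,145,240)),('plain',(145,222,295,395))):
    m=sel(b,(.085,.108)); q=P[m]
    r=cv2.minAreaRect(q[:,:2].astype(np.float32));print(n,r,np.median(q[:,2]))
for n,b,zr in (('pot',(218,258,178,216),(.045,.062)),('pink',(165,205,245,280),(.045,.062)),('saline',(222,260,315,350),(.05,.13))):
    q=P[sel(b,zr)];c,r=cv2.minEnclosingCircle(q[:,:2].astype(np.float32));print(n,c,r,q[:,2].max(),len(q))
# pot from side view, find_in
im2,d2=grab('side');P2=pts('side',d2)
q=P2[225:260,245:280].reshape(-1,3);q=q[(q[:,2]>.045)&(q[:,2]<.062)&(q[:,0]<.465)]
c,r=cv2.minEnclosingCircle(q[:,:2].astype(np.float32));print('pot side',c,r)
# louvred door face from side
q=P2[185:270,195:250].reshape(-1,3);q=q[(q[:,2]>.015)&(q[:,2]<.09)&(q[:,1]>.1)&(q[:,1]<.3)&(q[:,0]>.46)&(q[:,0]<.54)]
A=np.polyfit(q[:,1],q[:,0],1);print('door x=a*y+b',A,len(q),np.std(q[:,0]-np.polyval(A,q[:,1])))
# red screwdriver, pen, table left edge
for a in ((271,168),(278,250),(230,112),(230,120),(180,122),(270,112)): print(a,atz('top',a,0),P[a])
E
```

```text
louv ((0.5451270341873169, 0.20687586069107056), (0.11204039305448532, 0.16234084963798523), 9.637737274169922) 0.09382866839730386
plain ((0.574512779712677, -0.12913431227207184), (0.16063305735588074, 0.11209806799888611), 79.18145751953125) 0.09427199007565423
pot (0.4212873578071594, 0.1840185672044754) 0.033855609595775604 0.0611068736148529 692
pink (0.5573773384094238, 0.05443089082837105) 0.03369223326444626 0.06105966923245565 644
saline (0.44815024733543396, -0.1159655973315239) 0.026036519557237625 0.11767211411598744 505
pot side (0.4200621545314789, 0.18669822812080383) 0.03382030129432678
door x=a*y+b [0.035 0.488] 1435 0.013816727823637777
(271, 168) [0.343 0.245 0.   ] [0.343 0.243 0.007]
(278, 250) [0.35  0.057 0.   ] [0.349 0.057 0.01 ]
(230, 112) [0.42 0.39 0.  ] [ 0.492  0.653 -0.743]
(230, 120) [0.423 0.371 0.   ] [ 0.423  0.372 -0.001]
(180, 122) [0.542 0.389 0.   ] [ 0.708  0.656 -0.754]
(270, 112) [0.33  0.372 0.   ] [ 0.33   0.374 -0.005]
```

```bash

python3 -m pendant '[{"offset":[0,0,0],"twist":-1},{"offset":[0,0,0],"twist":-1},{"offset":[0,0,0],"twist":-1},{"offset":[0,0,0],"twist":-1},{"offset":[0,0,0],"twist":-1}]' -0.06
python3 -m pendant '[{"offset":[0,0,0],"twist":-1},{"offset":[0,0,0],"twist":-1},{"offset":[0,0,0],"twist":-1},{"offset":[0,0,0],"twist":-1},{"offset":[0,0,0],"twist":-1}]'
python3 -m pendant '[{"offset":[0,0,0],"twist":-1},{"offset":[0,0,0],"twist":-1},{"offset":[0,0,0],"twist":-1},{"offset":[0,0,0],"twist":-0.6},{"offset":[0,0,0],"twist":0}]'
python3 -m pendant '[{"offset":[0.8,0.44,0],"twist":0},{"offset":[0.8,0.44,0],"twist":0},{"offset":[0.8,0.44,0],"twist":0},{"offset":[0.8,0.44,0],"twist":0},{"offset":[0.8,0.44,0],"twist":0}]'
```

```text
clock: 1.32
tcp_pos: [0.193, -0.5945, 0.2313]
orientation: [2.868, 1.282, 0.0]
contact_force: [-0.2, -0.7, 0.5]
opening: 0.0402
finger_force: 0.0
clock: 1.95
tcp_pos: [0.1929, -0.5945, 0.2313]
orientation: [-2.438, -1.981, 0.0]
contact_force: [0.4, 0.2, -0.2]
opening: 0.0401
finger_force: 0.0
clock: 2.58
tcp_pos: [0.1929, -0.5945, 0.2313]
orientation: [2.029, 2.399, -0.0]
contact_force: [-0.4, 0.4, -0.0]
opening: 0.0402
finger_force: 0.0
clock: 3.2
tcp_pos: [0.2533, -0.421, 0.2314]
orientation: [2.031, 2.397, -0.0]
contact_force: [-0.2, -0.5, -0.4]
opening: 0.0405
finger_force: 0.0
```

```bash

python3 -m pendant '[{"offset":[0.8,0.44,0],"twist":0},{"offset":[0.8,0.44,0],"twist":0},{"offset":[0.8,0.44,0],"twist":0},{"offset":[0.8,0.44,0],"twist":0},{"offset":[0.8,0.44,0],"twist":0}]'
python3 -m pendant '[{"offset":[0.8,0.44,0],"twist":0},{"offset":[0.8,0.44,0],"twist":0},{"offset":[0.8,0.44,0],"twist":0},{"offset":[0.8,0.44,0],"twist":0},{"offset":[0.8,0.44,0],"twist":0}]'
python3 -m pendant '[{"offset":[0.8,0.44,0],"twist":0},{"offset":[0.8,0.44,0],"twist":0},{"offset":[0.8,0.44,0],"twist":0},{"offset":[0.8,0.44,0],"twist":0},{"offset":[0,0,0],"twist":0}]'
python3 - <<'E'
from h import *
T=telemetry.get_obs()['tcp_pos'];a=np.radians(9.6);R=np.array([[np.cos(a),-np.sin(a)],[np.sin(a),np.cos(a)]])
print(T, R.T@(T[:2]-[.546,.207]))
E
```

```text
clock: 3.82
tcp_pos: [0.3135, -0.2487, 0.2315]
orientation: [2.03, 2.397, -0.0]
contact_force: [0.6, -0.1, 0.3]
opening: 0.0401
finger_force: 0.0
clock: 4.45
tcp_pos: [0.3737, -0.0761, 0.2315]
orientation: [2.03, 2.397, 0.0]
contact_force: [0.5, -0.6, -1.1]
opening: 0.0401
finger_force: 0.0
clock: 5.08
tcp_pos: [0.4221, 0.0624, 0.2314]
orientation: [2.027, 2.4, 0.001]
contact_force: [-0.3, -0.1, -0.2]
opening: 0.0401
finger_force: 0.0
[0.42209764 0.06242323 0.23136048] [-0.14627812 -0.12188908]
```

```bash

python3 -m pendant '[{"offset":[0.2,0.1,1],"twist":0},{"offset":[0.2,0.1,1],"twist":0},{"offset":[0.2,0.1,1],"twist":0},{"offset":[0.2,0.1,1],"twist":0},{"offset":[0.2,0.08,0.9],"twist":0}]'
python3 -m pendant '[{"offset":[0,0,0.45],"twist":0},{"offset":[0,0,0],"twist":0},{"offset":[0,0,0],"twist":0},{"offset":[0,0,0],"twist":0},{"offset":[0,0,0],"twist":0}]'
python3 - <<'E'
from h import *
T=telemetry.get_obs()['tcp_pos'];a=np.radians(9.6);R=np.array([[np.cos(a),-np.sin(a)],[np.sin(a),np.cos(a)]])
print(T, R.T@(T[:2]-[.546,.207]))
grab('top','top1.png')
im,d=grab('side'); cv2.imwrite('pics/side1.png',cv2.resize(im[150:300,170:370,::-1],None,fx=3,fy=3))
E
```

```text
clock: 5.7
tcp_pos: [0.4338, 0.1029, 0.0341]
orientation: [2.03, 2.397, 0.0]
contact_force: [0.8, -1.1, 0.3]
opening: 0.04
finger_force: 0.0
clock: 6.32
tcp_pos: [0.4342, 0.1033, 0.0179]
orientation: [2.028, 2.398, 0.001]
contact_force: [-0.8, -0.1, 0.6]
opening: 0.0403
finger_force: 0.0
[0.43415378 0.10327311 0.01792086] [-0.12757834 -0.08362185]
```

View pics/side1.png

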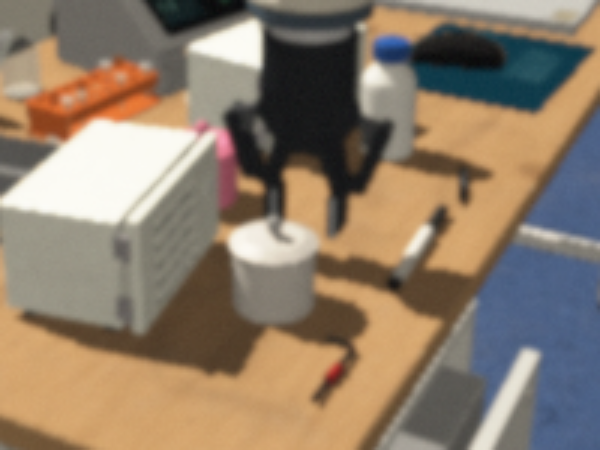

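The side crop shows the two fingers straddling behind the steel pot (about 275,270 in the crop), clear of the door, the pink pot and the bottle. I'll push slowly now.

```bash

python3 -m pendant '[{"offset":[0.25,0,0],"twist":0},{"offset":[0.25,0,0],"twist":0},{"offset":[0.25,0,0],"twist":0},{"offset":[0.25,0,0],"twist":0},{"offset":[0.2,0,0],"twist":0}]'
python3 -m pendant '[{"offset":[0.2,0,0],"twist":0},{"offset":[0.2,0,0],"twist":0},{"offset":[0.2,0,0],"twist":0},{"offset":[0.2,0,0],"twist":0},{"offset":[0.2,0,0],"twist":0}]'
python3 - <<'E'
from h import *
T=telemetry.get_obs()['tcp_pos'];a=np.radians(9.6);R=np.array([[np.cos(a),-np.sin(a)],[np.sin(a),np.cos(a)]])
print(T, R.T@(T[:2]-[.546,.207]))
im,d=grab('side'); cv2.imwrite('pics/side2.png',cv2.resize(im[150:300,170:370,::-1],None,fx=3,fy=3))
E
```

```text
clock: 7.05
tcp_pos: [0.4256, 0.1514, 0.0173]
orientation: [2.028, 2.4, 0.0]
contact_force: [-0.0, -0.7, 1.0]
opening: 0.0404
finger_force: 0.3
clock: 7.68
tcp_pos: [0.419, 0.1906, 0.0173]
orientation: [-2.028, -2.399, -0.0]
contact_force: [-0.1, -0.8, 1.0]
opening: 0.04
finger_force: 0.3
[0.41902527 0.19060704 0.01729363] [-0.12793042  0.00501203]
```

View pics/side2.png

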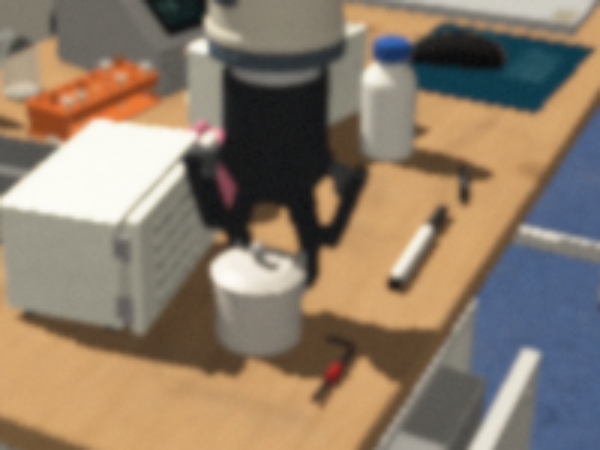

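The pot (260,300 in the crop) is upright and sliding in the cradle, so I'll carry on.

```bash

python3 -m pendant '[{"offset":[0.2,0,0],"twist":0},{"offset":[0.2,0,0],"twist":0},{"offset":[0.2,0,0],"twist":0},{"offset":[0.2,0,0],"twist":0},{"offset":[0.2,0,0],"twist":0}]'
python3 -m pendant '[{"offset":[0.2,0,0],"twist":0},{"offset":[0.2,0,0],"twist":0},{"offset":[0.2,0,0],"twist":0},{"offset":[0.2,0,0],"twist":0},{"offset":[0.2,0,0],"twist":0}]'
python3 -m pendant '[{"offset":[0.1,0,0],"twist":0},{"offset":[0,0,0],"twist":0},{"offset":[0,0,0],"twist":0},{"offset":[-0.5,0,0],"twist":0},{"offset":[-1,0,0],"twist":0}]'
python3 -m pendant '[{"offset":[-1,0,0],"twist":0},{"offset":[-0.2,-0.2,-0.8],"twist":0},{"offset":[0,-0.1,-1],"twist":0},{"offset":[0,0,-1],"twist":0},{"offset":[0,0,0],"twist":0}]' -1
python3 - <<'E'
from h import *
a=np.radians(9.6);R=np.array([[np.cos(a),-np.sin(a)],[np.sin(a),np.cos(a)]])
f=lambda p:np.round(R.T@(np.array(p)[:2]-[.546,.207]),4)
T=telemetry.get_obs()['tcp_pos'];print(T,f(T))
for c in('top','side'):
    im,d=grab(c,c+'3.png');P=pts(c,d)
    r=find_in(c,'pot');print([(x['score'],x['at']) for x in r])
    q=P.reshape(-1,3);q=q[(q[:,2]>.045)&(q[:,2]<.062)&(np.hypot(q[:,0]-.40,q[:,1]-.31)<.06)]
    cc,rr=cv2.minEnclosingCircle(q[:,:2].astype(np.float32));print(c,cc,rr,f(cc))
E
```

```text
clock: 8.35
tcp_pos: [0.4123, 0.2301, 0.0173]
orientation: [-2.028, -2.399, 0.0]
contact_force: [0.3, -1.4, -0.5]
opening: 0.0397
finger_force: 0.3
clock: 8.98
tcp_pos: [0.4057, 0.2695, 0.0173]
orientation: [2.028, 2.399, 0.0]
contact_force: [0.2, -1.1, -0.2]
opening: 0.0397
finger_force: 0.3
clock: 9.6
tcp_pos: [0.4154, 0.2137, 0.0173]
orientation: [2.026, 2.401, 0.001]
contact_force: [0.3, -0.1, -0.3]
opening: 0.0401
finger_force: 0.0
clock: 10.22
tcp_pos: [0.4126, 0.1645, 0.1316]
orientation: [2.027, 2.397, 0.006]
contact_force: [0.6, -0.4, -1.3]
opening: -0.0
finger_force: 0.0
[0.41262306 0.1645396  0.13162805] [-0.1386 -0.0196]
[(0.57, [184.0, 260.7]), (0.49, [254.5, 144.1])]
top (0.3720990717411041, 0.29877904057502747) 0.017815561965107918 [-0.1562  0.1195]
[(0.89, [271.3, 243.4]), (0.54, [204.7, 245.2])]
side (0.3981066346168518, 0.31093093752861023) 0.034170426428318024 [-0.1285  0.1271]
```

View pics/top3.png

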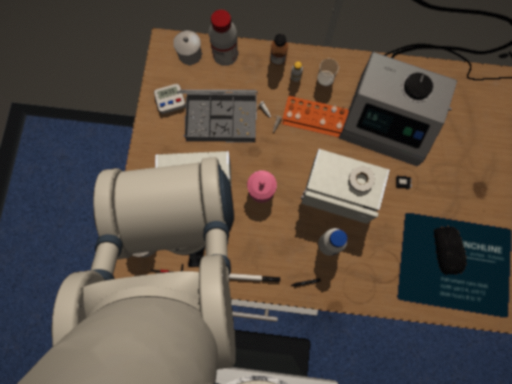

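The pot stands at y' ≈ 0.127 in the side view's depth; the arm hides it in the top view. I'll turn the shut fingers by 90° so that their flat side does the pressing, then go to the approach point in front of the spot.

```bash

python3 -m pendant '[{"offset":[0,0,0],"twist":1},{"offset":[0,0,0],"twist":1},{"offset":[0,0,0],"twist":1},{"offset":[0,0,0],"twist":1},{"offset":[0,0,0],"twist":1}]' -1
python3 -m pendant '[{"offset":[0,0,0],"twist":1},{"offset":[0,0,0],"twist":1},{"offset":[0,0,0],"twist":1},{"offset":[0,0,0],"twist":1},{"offset":[0,0,0],"twist":1}]'
python3 -m pendant '[{"offset":[0,0,0],"twist":1},{"offset":[0,0,0],"twist":1},{"offset":[0,0,0],"twist":1},{"offset":[0,0,0],"twist":1},{"offset":[0,0,0],"twist":1}]'
python3 -m pendant '[{"offset":[0,0.44,0],"twist":0},{"offset":[0,0.44,0],"twist":0},{"offset":[0.2,0,0.7],"twist":0},{"offset":[0.2,0,0.7],"twist":0},{"offset":[0.2,0,0.65],"twist":0}]'
python3 -m pendant '[{"offset":[0,0,0],"twist":0},{"offset":[0,0,0],"twist":0},{"offset":[0,0,0],"twist":0},{"offset":[0,0,0],"twist":0},{"offset":[0,0,0],"twist":0}]'
python3 - <<'E'
from h import *
a=np.radians(9.6);R=np.array([[np.cos(a),-np.sin(a)],[np.sin(a),np.cos(a)]])
f=lambda p:np.round(R.T@(np.array(p)[:2]-[.546,.207]),4)
o=telemetry.get_obs();T=o['tcp_pos'];print(T,f(T),o['joint_pos'])
im,d=grab('side'); cv2.imwrite('pics/side4.png',cv2.resize(im[150:300,170:370,::-1],None,fx=3,fy=3))
E
```

```text
clock: 11.05
tcp_pos: [0.4106, 0.1643, 0.1281]
orientation: [-2.582, -1.788, 0.003]
contact_force: [-0.3, 0.1, 0.4]
opening: -0.0002
finger_force: 0.0
clock: 11.68
tcp_pos: [0.4106, 0.1643, 0.1282]
orientation: [-2.958, -1.058, 0.004]
contact_force: [0.0, -0.6, -0.0]
opening: 0.0001
finger_force: 0.0
clock: 12.3
tcp_pos: [0.4107, 0.1643, 0.1282]
orientation: [3.131, 0.257, -0.004]
contact_force: [-0.6, 1.0, -0.3]
opening: 0.0002
finger_force: 0.0
clock: 12.92
tcp_pos: [0.4403, 0.1335, 0.0453]
orientation: [3.13, 0.262, -0.003]
contact_force: [0.4, 0.0, -0.3]
opening: 0.0002
finger_force: 0.0
clock: 13.55
tcp_pos: [0.4409, 0.1338, 0.0477]
orientation: [-3.131, -0.262, -0.001]
contact_force: [0.3, -0.0, -0.3]
opening: 0.0002
finger_force: 0.0
[0.4408994  0.13375344 0.04767978] [-0.1158 -0.0547] [1.64809669e-01 5.64394474e-01 1.93080494e+00 2.50438122e-05
 6.45722343e-01 1.56839044e+00]
```

View pics/side4.png

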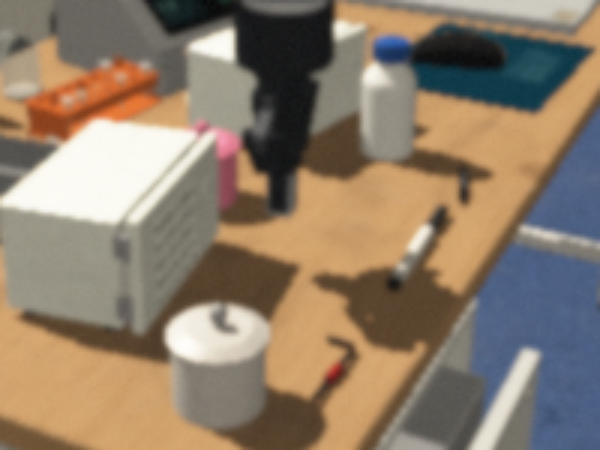

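The pot (218,365 in the crop) is upright and clear. The shut fingertips (282,195) are in front of the press spot. I'll raise slightly and approach until there is contact.

```bash

python3 -m pendant '[{"offset":[0.3,0,-0.2],"twist":0},{"offset":[0.3,0,0],"twist":0},{"offset":[0.2,0,0],"twist":0},{"offset":[0.05,0,0],"twist":0},{"offset":[0,0,0],"twist":0}]'
python3 -m pendant '[{"offset":[0.06,0,0],"twist":0},{"offset":[0.03,0,0],"twist":0},{"offset":[0.03,0,0],"twist":0},{"offset":[0,0,0],"twist":0},{"offset":[0,0,0],"twist":0}]'
```

```text
clock: 14.22
tcp_pos: [0.474, 0.1394, 0.055]
orientation: [3.131, 0.262, -0.001]
contact_force: [-0.4, 0.3, 0.3]
opening: -0.0
finger_force: 0.0
clock: 14.85
tcp_pos: [0.479, 0.1402, 0.0553]
orientation: [-3.131, -0.262, 0.0]
contact_force: [0.1, -1.1, 0.9]
opening: 0.0003
finger_force: 0.0
```

```bash

python3 -m pendant '[{"offset":[0.03,0,0],"twist":0},{"offset":[0.03,0,0],"twist":0},{"offset":[0.03,0,0],"twist":0},{"offset":[0,0,0],"twist":0},{"offset":[0,0,0],"twist":0}]'
python3 -m pendant '[{"offset":[0.03,0,0],"twist":0},{"offset":[0.03,0,0],"twist":0},{"offset":[0,0,0],"twist":0},{"offset":[0,0,0],"twist":0},{"offset":[0,0,0],"twist":0}]'
```

```text
clock: 15.48
tcp_pos: [0.4825, 0.1408, 0.0553]
orientation: [3.131, 0.262, -0.0]
contact_force: [-0.2, -0.7, -0.3]
opening: 0.0001
finger_force: 0.0
clock: 16.1
tcp_pos: [0.4849, 0.1412, 0.0553]
orientation: [-3.131, -0.262, 0.0]
contact_force: [0.1, -0.1, -0.5]
opening: -0.0003
finger_force: 0.0
```

```bash

python3 -m pendant '[{"offset":[0.03,0,0],"twist":0},{"offset":[0.03,0,0],"twist":0},{"offset":[0,0,0],"twist":0},{"offset":[0,0,0],"twist":0},{"offset":[0,0,0],"twist":0}]'
python3 -m pendant '[{"offset":[0.03,0,0],"twist":0},{"offset":[0.03,0,0],"twist":0},{"offset":[0,0,0],"twist":0},{"offset":[0,0,0],"twist":0},{"offset":[0,0,0],"twist":0}]'
```

```text
clock: 16.73
tcp_pos: [0.4873, 0.1416, 0.0553]
orientation: [3.131, 0.262, -0.0]
contact_force: [-0.4, -0.1, -0.5]
opening: 0.0004
finger_force: 0.0
clock: 17.35
tcp_pos: [0.4895, 0.142, 0.0552]
orientation: [3.131, 0.262, -0.001]
contact_force: [-3.4, -1.2, -0.6]
opening: 0.0
finger_force: 0.0
```

Contact. I'll push on until the catch lets go, about 4 mm and 5–8 N.

```bash

python3 -m pendant '[{"offset":[0.03,0,0],"twist":0},{"offset":[0.03,0,0],"twist":0},{"offset":[0,0,0],"twist":0},{"offset":[0,0,0],"twist":0},{"offset":[0,0,0],"twist":0}]'
python3 -m pendant '[{"offset":[0.03,0,0],"twist":0},{"offset":[0,0,0],"twist":0},{"offset":[0,0,0],"twist":0},{"offset":[0,0,0],"twist":0},{"offset":[0,0,0],"twist":0}]'
```

```text
clock: 17.98
tcp_pos: [0.4918, 0.1423, 0.0552]
orientation: [3.131, 0.262, -0.001]
contact_force: [-4.6, -3.2, 0.6]
opening: 0.0001
finger_force: 0.0
clock: 18.6
tcp_pos: [0.4929, 0.1425, 0.0552]
orientation: [3.13, 0.262, -0.001]
contact_force: [-4.2, -2.6, 0.7]
opening: -0.0001
finger_force: 0.0
```

```bash

python3 -m pendant '[{"offset":[0.02,0,0],"twist":0},{"offset":[0,0,0],"twist":0},{"offset":[0,0,0],"twist":0},{"offset":[0,0,0],"twist":0},{"offset":[0,0,0],"twist":0}]'
python3 -m pendant '[{"offset":[0.02,0,0],"twist":0},{"offset":[0,0,0],"twist":0},{"offset":[0,0,0],"twist":0},{"offset":[0,0,0],"twist":0},{"offset":[0,0,0],"twist":0}]'
```

```text
clock: 19.23
tcp_pos: [0.4937, 0.1426, 0.0552]
orientation: [3.13, 0.262, -0.001]
contact_force: [-5.5, -2.3, 0.2]
opening: 0.0002
finger_force: 0.0
clock: 19.85
tcp_pos: [0.4939, 0.1426, 0.0551]
orientation: [3.13, 0.262, -0.003]
contact_force: [-7.4, -3.7, 1.9]
opening: -0.0001
finger_force: 0.0
```

The hard stop is reached. I'll back off quickly.

```bash

python3 -m pendant '[{"offset":[-0.8,0,0],"twist":0},{"offset":[-1,0,0],"twist":0},{"offset":[-0.8,0,-0.3],"twist":0},{"offset":[0,0.3,-1],"twist":0},{"offset":[0,0.5,-1],"twist":0}]'
python3 -m pendant '[{"offset":[0,1,-1],"twist":0},{"offset":[0,1,-0.5],"twist":0},{"offset":[0,1,0],"twist":0},{"offset":[0,1,0],"twist":0},{"offset":[0,1,0],"twist":0}]'
python3 -m pendant '[{"offset":[0,1,0],"twist":0},{"offset":[0,1,0],"twist":0},{"offset":[0,1,0],"twist":0},{"offset":[0,0,0],"twist":0},{"offset":[0,0,0],"twist":0}]'
python3 - <<'E'
from h import *
im,d=grab('side'); cv2.imwrite('pics/side5.png',cv2.resize(im[150:300,170:370,::-1],None,fx=3,fy=3))
im,d=grab('top','top5.png');P=pts('top',d).reshape(-1,3)
a=np.radians(9.6);R=np.array([[np.cos(a),-np.sin(a)],[np.sin(a),np.cos(a)]])
for n,c,z in (('pot',(.40,.31),(.045,.062)),('sal',(.448,-.116),(.05,.13))):
    q=P[(P[:,2]>z[0])&(P[:,2]<z[1])&(np.hypot(*(P[:,:2]-c).T)<.05)]
    cc,r=cv2.minEnclosingCircle(q[:,:2].astype(np.float32));print(n,cc,r,R.T@(np.array(cc)-[.546,.207]))
E
```

```text
clock: 20.48
tcp_pos: [0.3979, 0.094, 0.1486]
orientation: [-3.13, -0.264, -0.001]
contact_force: [0.1, -0.2, -0.4]
opening: 0.0003
finger_force: 0.0
clock: 21.1
tcp_pos: [0.4317, -0.1049, 0.2077]
orientation: [3.13, 0.262, 0.003]
contact_force: [1.0, 0.7, 0.3]
opening: -0.0003
finger_force: 0.0
clock: 21.72
tcp_pos: [0.4509, -0.2214, 0.2073]
orientation: [-3.131, -0.262, -0.001]
contact_force: [0.5, 0.1, -0.6]
opening: 0.0002
finger_force: 0.0
pot (0.0, 0.0) 0.0 [-0.57287497 -0.11304544]
sal (0.4483386278152466, -0.11633653193712234) 0.026120979338884354 [-0.15021615 -0.30252167]
```

View pics/side5.png

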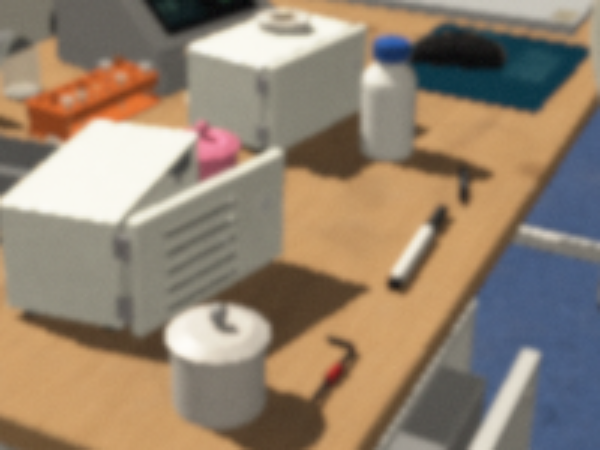

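View pics/top5.png

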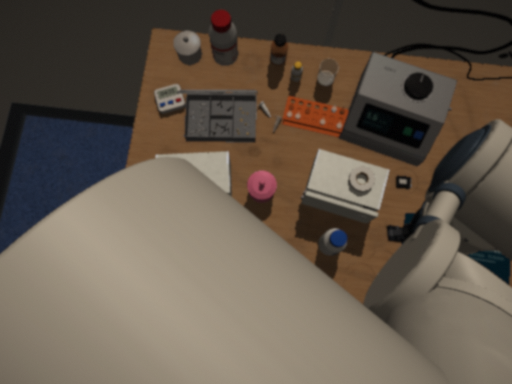

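The side crop shows the door ajar and the pot (218,365) unmoved. In the top view the bottle (240,333) is in place, with the arm hiding the pot. I'll let things settle for about a second, check once more and hand in.

```bash

python3 -m pendant '[{"offset":[0,0,0],"twist":0},{"offset":[0,0,0],"twist":0},{"offset":[0,0,0],"twist":0},{"offset":[0,0,0],"twist":0},{"offset":[0,0,0],"twist":0}]' | head -1
python3 -m pendant '[{"offset":[0,0,0],"twist":0},{"offset":[0,0,0],"twist":0},{"offset":[0,0,0],"twist":0},{"offset":[0,0,0],"twist":0},{"offset":[0,0,0],"twist":0}]' | head -1
python3 - <<'E'
from h import *
im,d=grab('side');P=pts('side',d);a=np.radians(9.6);R=np.array([[np.cos(a),-np.sin(a)],[np.sin(a),np.cos(a)]])
Q=P.reshape(-1,3);q=Q[(Q[:,2]>.045)&(Q[:,2]<.062)&(np.hypot(*(Q[:,:2]-[.4,.31]).T)<.05)]
cc,r=cv2.minEnclosingCircle(q[:,:2].astype(np.float32));py=R.T@(np.array(cc)-[.546,.207]);print('pot',cc,r,py)
L=np.c_[(Q[:,:2]-[.546,.207])@R,Q[:,2]];w=L[(L[:,2]>.03)&(L[:,2]<.085)&(L[:,0]>-.14)&(L[:,0]<-.062)&(L[:,1]>-.065)&(L[:,1]<.05)]
s=np.polyfit(w[:,1],w[:,0],1);print('door rad',np.arctan(s[0]),len(w))
if .32<np.arctan(s[0])<.55 and py[1]>.115: print(job.hand_in())
E
```

```text
clock: 22.45
clock: 23.08
pot (0.39739668369293213, 0.3085542321205139) 0.03553401306271553 [-0.12958621  0.12491446]
door rad 0.3903515321074341 749
the job is handed in; nothing more can be done
None
```

The job is handed in: in the last camera check before handing in, the louvred door stood ajar at about 0.39 rad and the pot stood upright about 125 mm left of the cupboard's middle line; the bottle measured in place and the plain cupboard was never touched.

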